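# Stand the solvent flask up in the tub

## Task

In the blue two-bay tub on the printer-service bench two slim white flasks have slumped over. Tip the one with the orange cap (the full solvent flask) upright so that it stands by itself on the tub's floor, without lifting it out of the tub, and leave the black-capped empty one leaning as it is.

Things in the scene. Friction and masses are not known exactly. Their poses are not given: they have to be found in the camera images.
- solvent_mid (a point): Centre (half-way up) of the slim white flask with the ORANGE cap, about 0.2 kg, 175 mm long. Body 40 x 40 mm square up to 145 mm from the foot; round cap 30 mm wide at the top. z axis: foot to cap; x, y square to the flat sides. It starts leaning about 42 degrees towards the tub's +x: foot in the corner of floor and -x wall, body on the +x rim some 130 mm up from the foot.
- empty_mid (a point): The same point of the empty flask: identical but for its BLACK cap, and lighter (0.06 kg); it leans in the same way in the other bay. Which bay holds which flask varies.
- tub: Blue tub fixed to the bench, 130 (x) by 295 (y) mm, 105 mm high, open on top; walls, divider and floor 5 mm thick. The divider at y = 0 makes two bays, each 120 (x) by 140 (y) mm inside and 100 mm deep, centred at y = -72.5 and +72.5 mm. Origin: centre of the underside, on the bench; z up; +x points away from the robot, within about 20 degrees.
Not all that is in view belongs to the job. What is shaped like the part that bears empty_mid but pink, purple or turquoise is not meant.

How it is judged (in metres and radians):
At the end, for the whole second after the job is handed in: The orange-capped flask stands upright (within 10 degrees), cap up, on the floor of the tub, released and at rest, and the black-capped flask still leans (by 30 degrees or more), within 20 mm of where it was (angle between solvent_mid's own z axis and vertical below 0.18 rad and z of solvent_mid in the frame of tub between 0.084 and 0.102 m and x of solvent_mid in the frame of tub between -0.06 and 0.06 m and y of solvent_mid in the frame of tub between -0.145 and 0.145 m and linear speed of solvent below 0.02 m/s and distance of empty_mid from where it was at the start of the episode below 0.02 m and angle between empty_mid's own z axis and vertical above 0.5 rad); the robot touches nothing.
It fails at once if the orange-capped flask is lifted out of the tub (its centre more than 200 mm above the bench; standing on the tub's floor it is at 92 mm, and with its foot level with the rim at 192 mm) (height (world z) of solvent_mid above 0.2 m).
It fails at once if the black-capped flask is shifted by more than 20 mm (distance of empty_mid from where it was at the start of the episode above 0.02 m).
It also fails if it takes over 35 s, if anything falls off the work surface, if the arm or the gripper's body presses on something with over 40 N, if the wrist force passes 120 N, or if a joint passes its speed limit or range.

## Robot

A 6-joint arm with a two-finger parallel gripper is mounted at the origin on the work surface. World frame = base frame: x ahead of the robot, y to its left, z up, the work surface at z = 0. Lengths are in m, angles in degrees, forces in N, time in s.
With the tool pointing down it reaches from about 0.35 to 0.875 m from the base axis. Payload 15.5 kg.
Tool frame: the origin (TCP) lies at the very end of the fingers, on their centre line; the grasp point (between the pads) lies 19 mm behind it; z points along the fingers, y is the line along which they close (so a half turn about z gives the same grasp; the last joint's range is limited). The gripper opens to 85 mm and grips with 20 to 120 N. Pads are 22 mm wide; open, the fingers measure 114 mm over their backs; the gripper's body (76 mm by 85 mm) begins 54 mm behind the grasp point. The pads swing forward as they close: fully open they stand 13 mm farther back than shut.
Start: joints at [-5.472, 28.281, 77.091, -0, 74.628, -5.472], TCP at [0.625, 0, 0.231] pointing down, gripper open.
Joint ranges: [-166.48, 166.48], [-47.26, 123.95], [12.59, 153.08], [-70.14, 250.14], [6.76, 159.57], [-176.63, 176.63]. Speed limits (degrees/s): [108.29, 108.29, 147.25, 172.46, 172.46, 172.46].

## Interface

Orientations are given as [roll, pitch, yaw] about the fixed x, y, z axes, in that order (R = Rz(yaw) Ry(pitch) Rx(roll)).
In Python, from plant import r, imaging gives the robot as it stands.
- The arm moves only by the tool drive_tool, never from a script. Its argument "series" is a list of rows, each a list of 7 numbers: the turn, a rotation vector about the world's x, y, z in degrees, then the shift along the world's x, y, z in cm, then the closure in counts, from 0 (fully open) to 255 (shut). In form: [[ax, ay, az, tx, ty, tz, claw], ...]. A call has 1 to 5 rows; each row shifts and turns the commanded pose from where the row before left it; what a row does not reach is not made up. A row lasts 1/8 s, in which the tool goes at most 62.5 mm and 10.7 degrees, less where a joint would pass 70% of its speed; a pose out of reach is approached as far as the arm can. A call is refused whole if a number of a shift passes 6.25 or a number of a turn 10.7, either way. A call with a gripper value outside its range is refused whole. The fingers move at their own pace and stop on an object; the grip force is fixed at half the most. Time passes only in rows, so rows that do not move let the fingers close. It gives the time, the measured TCP pose, the force, the opening and the grip force at its end, in the units of the state.
- r.read_state(): the state, without advancing time (a new reading comes with each control period).
- imaging.camera(name): name is "scene" or "side" or "wrist"; returns a dict with "img" (480x640x3 uint8, red, green, blue), "fx", "fy", "cx", "cy" (pixels), "T" (4x4, takes a point from camera to world coordinates). Camera axes: x right, y up, looking along -z (the intrinsics and any distortion apply to the point x, -y, -z); pixel columns grow to the right and rows downward; lengths in m; the calibration is good to about 2 mm. A picture is of the moment at which its call begins. There is no depth.
- r.close_job(): hands the job in; it is judged then, once.
The state is a dict: "time": time; "qpos": joint angles; "dq": joint speeds; "joint_efforts": joint torques, N m; "position": TCP position; "eef_rot": TCP orientation; "force": force on the tool from outside, world axes, zero at the start; "torque": the same for the moment, N m; "finger_gap": finger opening in m; "gripper_force": force on a finger pad.
Only numpy, scipy, OpenCV 4.12 (cv2) and the standard library are available. Lean on these libraries where they do the work, as an engineer would, in place of code of your own. Each camera call takes 0.05 s, during which the arm holds its last target. There are 200 camera calls.

## Working session

There is one attempt and no reset: what is moved stays moved. The work goes in short steps, Python scripts to look and compute and a tool call to move; the robot and the scene stay as the last step left them, time stands still between calls to the robot, and variables do not carry over. Pictures are saved under pics/ and viewed, at most 10 in all, crops included, and the job is handed in when it is done.

Besides the shell and the picture viewer there is one more tool, called after "Emit:" as name(argument=value, ...) on one line, values as JSON. drive_tool: Moves the arm, as the interface text tells. Its arguments: {"type":"object","properties":{"series":{"type":"array"}},"required":["series"]}

```bash
mkdir -p pics; ls; python3 - <<'E'
from plant import r, imaging
import cv2,pickle
d={n:imaging.camera(n) for n in("scene","side","wrist")}
pickle.dump(d,open("c0.pkl","wb"))
for n in d:
    cv2.imwrite(f"pics/{n}0.png",d[n]["img"][:,:,::-1]); print(n,[d[n][k] for k in("fx","fy","cx","cy")],d[n]["T"].round(3).tolist(),[k for k in d[n]])
print(r.read_state())
E
```

```text
pics
scene [439.4745844008579, 439.4745844008579, 329.0026966264885, 237.06122430694836] [[-0.855, -0.444, 0.269, 0.694], [0.519, -0.736, 0.435, 0.334], [0.004, 0.511, 0.859, 0.708], [0.0, 0.0, 0.0, 1.0]] ['img', 'fx', 'fy', 'cx', 'cy', 'T']
side [552.5134377399338, 552.5134377399338, 316.0915319217219, 232.11991989520777] [[0.949, 0.17, -0.266, 0.277], [-0.315, 0.457, -0.832, -0.69], [-0.02, 0.873, 0.487, 0.509], [0.0, 0.0, 0.0, 1.0]] ['img', 'fx', 'fy', 'cx', 'cy', 'T']
wrist [342.5553002687956, 342.5553002687956, 321.23616873699257, 235.5558240067473] [[1.0, -0.001, 0.0, 0.625], [0.001, 0.957, 0.29, 0.074], [-0.001, -0.29, 0.957, 0.374], [0.0, 0.0, 0.0, 1.0]] ['img', 'fx', 'fy', 'cx', 'cy', 'T']
{'time': 0.15, 'qpos': array([-5.47154340e+00,  2.83094200e+01,  7.71170293e+01, -1.84843317e-03,
        7.46257886e+01, -5.47112208e+00]), 'dq': array([-0.01492162, -0.10232981, -0.14401171,  0.01542221,  0.00035157,
       -0.04257502]), 'joint_efforts': array([ 4.76028199e-04, -8.82539248e+01, -3.84067369e+01, -1.70366275e-04,
        7.04737889e-03, -2.97315989e-05]), 'position': array([6.24754450e-01, 1.84639388e-05, 2.30819277e-01]), 'eef_rot': array([-1.79947830e+02, -3.20686075e-03,  9.00000681e+01]), 'force': array([0.36033457, 0.32046569, 0.26154072]), 'torque': array([ 0.01636671,  0.04397683, -0.02001321]), 'gripper_force': 0.0, 'finger_gap': 0.08535669634496854}
```

View pics/scene0.png

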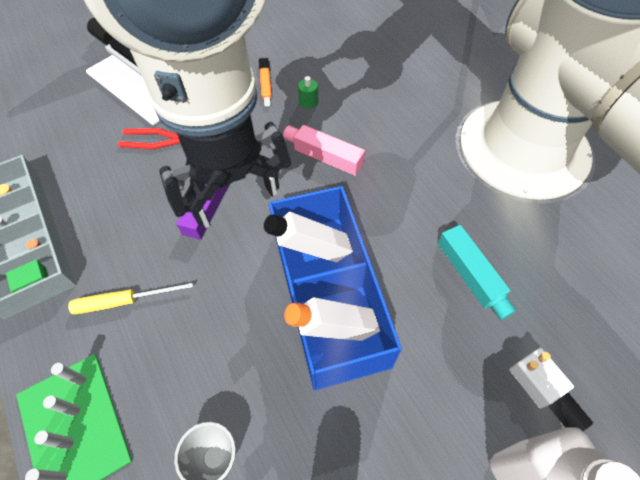

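View pics/side0.png

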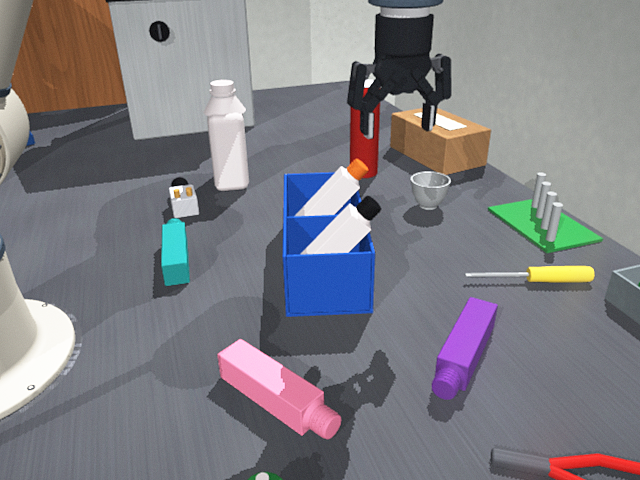

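The scene view shows the orange-capped flask in the +y bay (cap at 297,315) and the black-capped one in the -y bay (cap at 275,225). The side view agrees, with the orange cap at (357,170) and the black cap at (369,208).

Things that could be mistaken for the target (scene pixels):
- black-capped flask (315,235)
- pink flask (325,148)
- purple flask (205,208)
- turquoise flask (475,270)
- orange-handled knife (265,80)
- large white bottle (550,455)

I choose the white flask with the orange cap at (297,315).

```bash
cat > h.py <<'E'
import numpy as np,cv2
def ray(c,p):
    d=np.array([(p[0]-c["cx"])/c["fx"],-(p[1]-c["cy"])/c["fy"],-1.]); d=c["T"][:3,:3]@d
    return c["T"][:3,3],d/np.linalg.norm(d)
def onz(c,p,z):
    o,d=ray(c,p); return o+d*(z-o[2])/d[2]
def tri(c1,p1,c2,p2):
    o1,d1=ray(c1,p1);o2,d2=ray(c2,p2)
    s=np.linalg.lstsq(np.c_[d1,-d2],o2-o1,rcond=None)[0]
    a,b=o1+d1*s[0],o2+d2*s[1]; return (a+b)/2,np.linalg.norm(a-b)
def mask(c,name):
    H,S,V=cv2.split(cv2.cvtColor(c["img"],cv2.COLOR_RGB2HSV))
    m={"blue":(H>105)&(H<130)&(S>150),"orange":(H>5)&(H<18)&(S>170)&(V>120),"white":(S<40)&(V>170)}[name]
    return m.astype(np.uint8)
def blob(m,near):
    n,l,s,ce=cv2.connectedComponentsWithStats(m)
    ok=[i for i in range(1,n) if s[i,4]>80]
    i=min(ok,key=lambda i:np.linalg.norm(ce[i]-near)); return (l==i).astype(np.uint8),ce[i],s[i,4]
E
python3 - <<'E'
import pickle; from h import *
d=pickle.load(open("c0.pkl","rb")); A,B=d["scene"],d["side"]
m,_,a=blob(mask(A,"blue"),(340,340)); 
h=cv2.convexHull(np.argwhere(m)[:,::-1].astype(np.int32))
print("hull",cv2.approxPolyDP(h,4,True)[:,0].tolist())
for nm,c,n in(("sc",A,(297,315)),("si",B,(357,170))):
    m,ce,a=blob(mask(c,"orange"),n); print(nm,"cap",ce,a)
ca=blob(mask(A,"orange"),(297,315))[1]; cb=blob(mask(B,"orange"),(357,170))[1]
print("cap",tri(A,ca,B,cb))
out=[]
for c,n in((A,(340,318)),(B,(330,192))):
    m,ce,a=blob(mask(c,"white"),n); q=cv2.convexHull(np.argwhere(m)[:,::-1].astype(np.int32)); print("white",ce,a,cv2.approxPolyDP(q,3,True)[:,0].tolist())
a=A["img"][170:410,240:420,::-1]; b=B["img"][140:320,260:395,::-1]
cv2.imwrite("pics/crop.png",np.hstack([cv2.resize(a,(400,533)),cv2.resize(b,(400,533))]))
E
```

```text
hull [[392, 367], [314, 389], [269, 202], [343, 187], [401, 348]]
sc cap [302.77419355 314.81105991] 217
si cap [357.2862069  168.63448276] 290
cap (array([0.61387193, 0.13163455, 0.13968389]), np.float64(0.005974099718426161))
white [338.38345541 319.80913399] 2321 [[378, 330], [356, 338], [301, 334], [299, 327], [305, 303], [314, 297], [371, 309]]
white [331.34110032 194.597411  ] 1545 [[357, 180], [359, 188], [335, 213], [296, 215], [340, 166]]
```

View pics/crop.png

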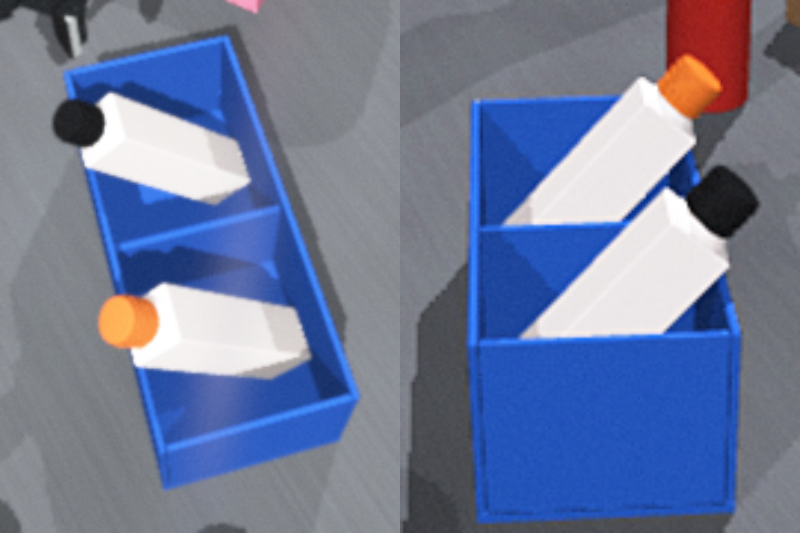

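The crop confirms the orange-capped white flask in the +y bay, with its cap at crop (128,321), which is scene (297.6,314.5). It lies across the rim. The tub's rim corners are at scene (270,203), (343,187), (400,349) and (314,371).

```bash
python3 - <<'E'
import pickle; from h import *
d=pickle.load(open("c0.pkl","rb")); A,B=d["scene"],d["side"]
P=np.array([onz(A,p,.105) for p in((270.2,202.9),(342.6,186.7),(399.8,349.2),(314.3,371.3))])[:,:2]
print("corners",P.round(4).tolist(),[np.linalg.norm(P[i]-P[i-1]).round(4) for i in range(4)])
# side rim: near corners, far-left
def f(p): return (260+p[0]*135/400,140+p[1]*180/533)
Q=np.array([onz(B,f(p),.105) for p in((737,331),(473,342),(473,101))])[:,:2]; print("side corners",Q.round(4).tolist())
c=P.mean(0); u=P[[0,3]].mean(0)-P[[1,2]].mean(0); yaw=np.arctan2(u[1],u[0]); v=P[[2,3]].mean(0)-P[[0,1]].mean(0)
print("centre",c,"yaw",np.degrees(yaw),"from y",np.degrees(np.arctan2(v[1],v[0]))-90)
H,S,V=cv2.split(cv2.cvtColor(A["img"],cv2.COLOR_RGB2HSV))
m=((H>3)&(H<22)&(S>110)&(V>120)).astype(np.uint8); _,ca,a=blob(m,(297,315)); 
H,S,V=cv2.split(cv2.cvtColor(B["img"],cv2.COLOR_RGB2HSV))
m=((H>3)&(H<22)&(S>110)&(V>90)).astype(np.uint8); _,cb,b=blob(m,(357,170)); print(ca,a,cb,b)
X,e=tri(A,ca,B,cb); 
R=np.array([[np.cos(yaw),np.sin(yaw)],[-np.sin(yaw),np.cos(yaw)]])
print("cap",X.round(4),e,"tub frame",R@(X[:2]-c),X[2])
E
```

```text
corners [[0.5555, -0.0793], [0.4337, -0.0454], [0.5157, 0.2339], [0.6323, 0.1985]] [np.float64(0.2882), np.float64(0.1264), np.float64(0.291), np.float64(0.1219)]
side corners [[0.7323, -0.146], [0.6118, -0.1121], [0.7452, 0.1423]]
centre [0.53429486 0.07694122] yaw -16.205030851370026 from y -15.917312198751702
[297.09505703 314.40874525] 526 [357.39542484 168.60457516] 306
cap [0.6169 0.1288 0.1404] 0.0014019896755224023 tub frame [0.06484112 0.07283596] 0.14036605999592072
```

Emit:
drive_tool(series=[[0,0,-10.6,-0.33,1.36,0,0],[0,0,-10.6,-0.33,1.36,0,0],[0,0,-10.6,-0.33,1.36,0,0],[0,0,-10.6,-0.33,1.36,0,0],[0,0,-10.6,-0.33,1.36,0,0]])

```text
time: 0.78
position: [0.6082, 0.0684, 0.2311]
eef_rot: [-180.0, 0.0, 36.6]
force: [-0.0, -0.2, 1.2]
finger_gap: 0.0854
gripper_force: 0.0
```

Emit:
drive_tool(series=[[0,0,-10.6,-0.33,1.36,0,0],[0,0,-10.6,-0.33,1.36,0,0],[0,0,-10.6,-0.33,1.36,0,0],[0,0,-10.6,-0.33,1.36,0,0],[0,0,-10.6,-0.33,1.36,0,0]])

```text
time: 1.4
position: [0.5917, 0.1364, 0.231]
eef_rot: [180.0, 0.0, -16.3]
force: [-0.5, 0.0, -0.3]
finger_gap: 0.0853
gripper_force: 0.0
```

```bash
python3 - <<'E'
from plant import r, imaging
import cv2,pickle
d={n:imaging.camera(n) for n in("scene","side","wrist")}
pickle.dump(d,open("c1.pkl","wb")); c=d["wrist"]
s=r.read_state(); print(s["position"],s["eef_rot"],s["qpos"])
cv2.imwrite("pics/w1.png",c["img"][:,:,::-1])
E
```

```text
[0.59180373 0.13626921 0.23108526] [ 1.79988220e+02  2.02167123e-02 -1.57594887e+01] [ 7.33644080e+00  2.68632246e+01  7.97038953e+01 -3.03121541e-03
  7.34560976e+01  1.13096791e+02]
```

View pics/w1.png

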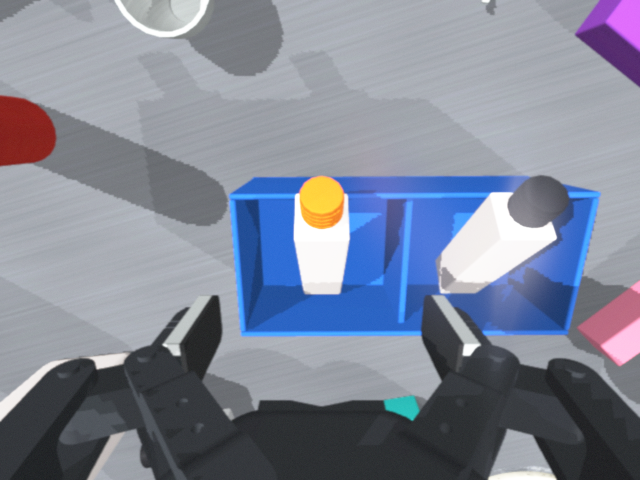

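The wrist view shows the orange flask (body columns 294–349, axis at about column 322, image centre 321) centred between the fingers. It is square to them, and so are the tub edges. I'm descending now.

Emit:
drive_tool(series=[[0,0,0,0,0,-4,0],[0,0,0,0,0,-4,0],[0,0,0,0,0,-2.5,0],[0,0,0,0,0,-1.5,0],[0,0,0,0,0,-1.3,0]])

```text
time: 2.17
position: [0.5924, 0.1357, 0.098]
eef_rot: [-180.0, -0.0, -15.9]
force: [-0.2, 0.1, 0.1]
finger_gap: 0.0854
gripper_force: 0.0
```

```bash
python3 - <<'E'
from plant import r, imaging
import cv2,pickle,numpy as np
d={n:imaging.camera(n) for n in("scene","side","wrist")}
cv2.imwrite("pics/s2.png",np.hstack([cv2.resize(d["scene"]["img"][170:410,230:430,::-1],(400,480)),cv2.resize(d["side"]["img"][60:300,250:450,::-1],(400,480))]))
E
```

```text
(no output)
```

View pics/s2.png

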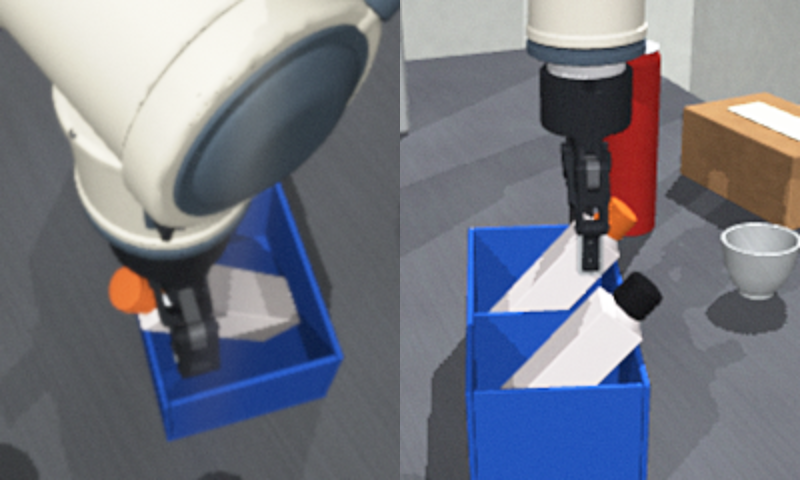

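The fingers straddle the upper body of the orange flask (side crop, pad at 590,250), clear of the rim and divider. I'm closing.

Emit:
drive_tool(series=[[0,0,0,0,0,0,255],[0,0,0,0,0,0,255],[0,0,0,0,0,0,255],[0,0,0,0,0,0,255],[0,0,0,0,0,0,255]])

```text
time: 2.95
position: [0.5922, 0.1361, 0.0988]
eef_rot: [-180.0, -0.0, -16.0]
force: [-1.8, 0.7, 6.5]
finger_gap: 0.0393
gripper_force: 61.1
```

Emit:
drive_tool(series=[[0,0,0,0,0,0,255],[0,0,0,0,0,0,255]])

```text
time: 3.2
position: [0.5922, 0.1361, 0.0988]
eef_rot: [-180.0, -0.0, -16.0]
force: [-1.3, -0.1, 6.2]
finger_gap: 0.0395
gripper_force: 61.1
```

Emit:
drive_tool(series=[[0,0,0,0,0,1.5,255],[-2.9,-10.1,0,-0.98,0.28,0.33,255],[-2.9,-10.1,0,-0.98,0.28,0.33,255],[-2.9,-10.1,0,-0.98,0.28,0.33,255],[-2.9,-10.1,0,-0.98,0.28,0.33,255]])

```text
time: 3.82
position: [0.5698, 0.1297, 0.1338]
eef_rot: [177.6, -30.9, -16.2]
force: [0.0, -0.4, -0.9]
finger_gap: 0.0391
gripper_force: 61.1
```

```bash
python3 - <<'E'
from plant import r, imaging
import cv2,pickle,numpy as np
d={n:imaging.camera(n) for n in("scene","side")}
pickle.dump(d,open("c3.pkl","wb"))
s=r.read_state(); print(s["position"],s["eef_rot"],s["force"],s["torque"],s["finger_gap"])
cv2.imwrite("pics/s3.png",np.hstack([cv2.resize(d["scene"]["img"][170:410,230:430,::-1],(400,480)),cv2.resize(d["side"]["img"][60:300,250:450,::-1],(400,480))]))
E
```

```text
[0.56968937 0.12996736 0.1340551 ] [177.55334401 -30.84576816 -16.17790774] [-0.1856388   1.21541034 -1.65476806] [0.18949687 0.3940832  0.04465795] 0.03895714127735401
```

View pics/s3.png

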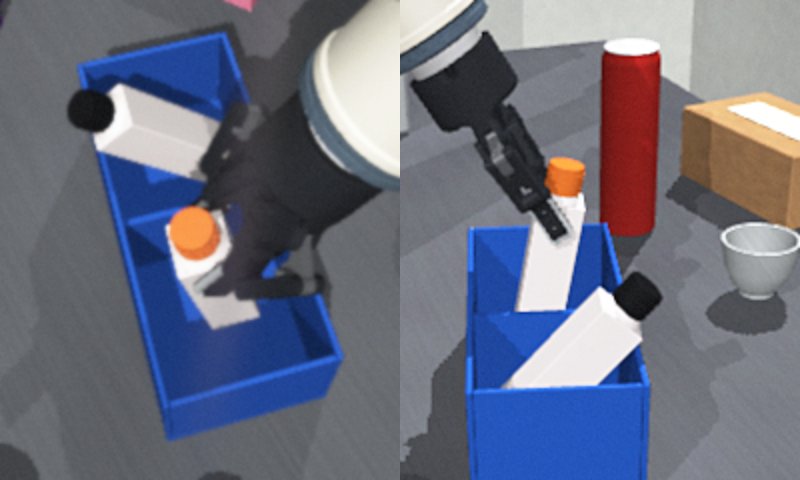

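The flask is about 10° short of upright and has drifted about 12 mm towards the divider, because the rows were slowed. Its cap is at crop (195,232) and the empty flask is unmoved. I'll compute what remains.

```bash
cat > rem.py <<'E'
from plant import r
import numpy as np; from scipy.spatial.transform import Rotation as R
a=np.radians(16.); c=np.array([.5343,.0769,0]); M=R.from_euler("z",-16.,degrees=True).as_matrix()
s=r.read_state(); R0=R.from_euler("xyz",[180,0,-16],degrees=True)
Rt=R.from_rotvec(-42*np.array([np.sin(a),np.cos(a),0]),degrees=True)*R0
Rc=R.from_euler("xyz",s["eef_rot"],degrees=True)
print("turn left",(Rt*Rc.inv()).as_rotvec(degrees=True).round(2))
t=np.array([-.001,.073,.127]); print("tub now",(M.T@(s["position"]-c)).round(4),"shift cm",((c+M@t-s["position"])*100).round(2),s["force"].round(1),s["position"].round(4))
E
python3 rem.py
```

```text
turn left [ -1.2  -11.26   1.63]
tub now [0.0194 0.0608 0.1341] shift cm [-1.62  1.74 -0.71] [-0.2  1.2 -1.7] [0.5697 0.13   0.1341]
```

Emit:
drive_tool(series=[[-0.3,-2.8,0.4,-0.4,0.43,-0.1,255],[-0.3,-2.8,0.4,-0.4,0.43,-0.1,255],[-0.3,-2.8,0.4,-0.4,0.43,-0.1,255],[-0.3,-2.8,0.4,-0.4,0.43,-0.1,255],[0,0,0,0,0,0,255]])

```text
time: 4.55
position: [0.5777, 0.1439, 0.1739]
eef_rot: [179.3, -37.0, -14.8]
force: [-0.4, -0.0, -2.0]
finger_gap: 0.0391
gripper_force: 61.3
```

```bash
python3 rem.py; python3 - <<'E'
from plant import imaging
from h import *
import pickle
d={n:imaging.camera(n) for n in("scene","side")}
pickle.dump(d,open("c4.pkl","wb"));pts=[]
for n,g in(("scene",(320,290)),("side",(340,150))):
    c=d[n];H,S,V=cv2.split(cv2.cvtColor(c["img"],cv2.COLOR_RGB2HSV))
    m=((H>3)&(H<22)&(S>110)&(V>90)).astype(np.uint8);_,p,a=blob(m,g);pts.append(p);print(n,p,a)
X,e=tri(d["scene"],pts[0],d["side"],pts[1]); a=np.radians(-16); M=np.array([[np.cos(a),np.sin(a)],[-np.sin(a),np.cos(a)]])
print("cap",X,e,"tub",M@(X[:2]-[.5343,.0769]))
cv2.imwrite("pics/s4.png",np.hstack([cv2.resize(d["scene"]["img"][170:410,230:430,::-1],(400,480)),cv2.resize(d["side"]["img"][60:300,250:450,::-1],(400,480))]))
E
```

```text
turn left [-0.8  -4.96 -0.78]
tub now [0.0232 0.0764 0.1739] shift cm [-2.42  0.34 -4.69] [-0.4 -0.  -2. ] [0.5777 0.1439 0.1739]
scene [331.2231405  282.76859504] 605
side [330.23423423 122.95795796] 333
cap [0.57312374 0.14428738 0.2220132 ] 0.0008320690727048066 tub [0.01874529 0.07547818]
```

View pics/s4.png

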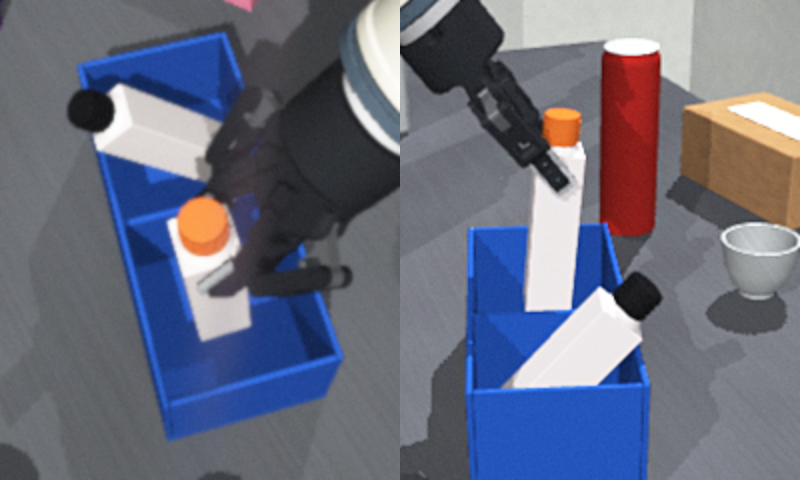

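The flask is nearly upright but about 4–5 cm high, with its cap at crop (203,226) and z 0.222. That is an unexpected rise, so I'm checking the joints for a limit.

```bash
python3 -c "
from plant import r
s=r.read_state();print(s['qpos'].round(1),s['dq'].round(2),s['time'])"; python3 rem.py
```

```text
[ 19.5  24.5 111.7 -60.1  23.8 176.5] [-0.07  0.62  0.29 -0.31 -0.17  0.13] 4.65
turn left [-0.76 -5.08 -0.77]
tub now [0.0228 0.076  0.1727] shift cm [-2.37  0.37 -4.57] [-0.2  0.2 -2.4] [0.5771 0.1436 0.1727]
```

Joint 6 is at its limit (176.5). Turning the gripped flask about the vertical by +25° brings the wrist back into the arm's plane (j4→0, j6→90). There is room for that, since the half-diagonal is 28 mm in a 120×140 mm bay.

Emit:
drive_tool(series=[[0,0,5,0,0,0,255],[0,0,5,0,0,0,255],[0,0,5,0,0,0,255],[0,0,5,0,0,0,255],[0,0,5,0,0,0,255]])

```text
time: 5.28
position: [0.5752, 0.1443, 0.1727]
eef_rot: [179.1, -35.9, 5.4]
force: [-0.4, 1.4, -1.3]
finger_gap: 0.0393
gripper_force: 61.4
```

```bash
sed -i 's/^Rc=/Rt=R.from_euler("z",25,degrees=True)*Rt\nprint(s["qpos"].round(1))\nRc=/' rem.py; python3 rem.py
```

```text
[ 10.6  22.3 115.6 -31.8   7.5 125.8]
turn left [ 1.5  -6.    4.18]
tub now [0.0207 0.0761 0.1727] shift cm [-2.17  0.3  -4.57] [-0.4  1.4 -1.3] [0.5752 0.1443 0.1727]
```

Joint 5 is now near its minimum because the tool is almost collinear with the forearm. Passing to the other side (tool azimuth beyond the arm plane) gives j4 its long range. I'll untilt 12°, yaw +35°, then tilt back.

Emit:
drive_tool(series=[[-0.5,6,0,0,0,0,255],[-0.5,6,0,0,0,0,255],[0,0,7,0,0,0,255],[0,0,7,0,0,0,255],[0,0,7,0,0,0,255]])

```text
time: 5.9
position: [0.5761, 0.1401, 0.1723]
eef_rot: [178.5, -25.7, 24.4]
force: [0.4, 0.2, -1.4]
finger_gap: 0.0389
gripper_force: 61.3
```

Emit:
drive_tool(series=[[0,0,7,0,0,0,255],[0,0,7,0,0,0,255],[0,0,0,0,0,0,255]])

```text
time: 6.28
position: [0.5768, 0.1392, 0.1723]
eef_rot: [178.5, -25.7, 38.0]
force: [0.7, -0.4, -1.2]
finger_gap: 0.0391
gripper_force: 61.3
```

```bash
sed -i 's/"z",25/"z",56/' rem.py; python3 rem.py
```

```text
[ -0.4  22.7 106.1  27.5  32.6  31.1]
turn left [ 11.24 -11.84   2.81]
tub now [0.0237 0.0716 0.1723] shift cm [-2.34  0.82 -4.53] [ 0.7 -0.4 -1.2] [0.5768 0.1392 0.1723]
```

Emit:
drive_tool(series=[[2.8,-3,0.7,-0.2,0,0,255],[2.8,-3,0.7,-0.2,0,0,255],[2.8,-3,0.7,-0.2,0,0,255],[2.8,-3,0.7,-0.2,0,0,255],[0,0,0,0,0,0,255]])

```text
time: 6.9
position: [0.5672, 0.1398, 0.1714]
eef_rot: [-179.9, -41.7, 39.8]
force: [-0.3, 0.0, -2.3]
finger_gap: 0.0393
gripper_force: 61.3
```

```bash
python3 rem.py; python3 - <<'E'
from plant import imaging
from h import *
import pickle
d={n:imaging.camera(n) for n in("scene","side")}
pickle.dump(d,open("c5.pkl","wb"));pts=[]
for n,g in(("scene",(330,285)),("side",(330,123))):
    c=d[n];H,S,V=cv2.split(cv2.cvtColor(c["img"],cv2.COLOR_RGB2HSV))
    m=((H>3)&(H<22)&(S>110)&(V>90)).astype(np.uint8);_,p,a=blob(m,g);pts.append(p);print(n,p,a)
X,e=tri(d["scene"],pts[0],d["side"],pts[1]); a=np.radians(-16); M=np.array([[np.cos(a),np.sin(a)],[-np.sin(a),np.cos(a)]])
print("cap",X,e,"tub",M@(X[:2]-[.5343,.0769]))
# image of the vertical through the cap centre, 60 and 120 mm lower
for n in d:
    c=d[n]
    for dz in(.06,.12):
        q=np.linalg.inv(c["T"])@[X[0],X[1],X[2]-dz,1]; print(n,dz,c["cx"]+c["fx"]*q[0]/-q[2],c["cy"]-c["fy"]*q[1]/-q[2])
cv2.imwrite("pics/s5.png",np.hstack([cv2.resize(d["scene"]["img"][170:410,230:430,::-1],(400,480)),cv2.resize(d["side"]["img"][60:300,250:450,::-1],(400,480))]))
E
```

```text
[ -9.2  24.8 117.6  77.8  31.  -26.5]
turn left [ 0.14 -0.23  0.13]
tub now [0.0143 0.0695 0.1714] shift cm [-1.37  0.76 -4.44] [-0.3  0.  -2.3] [0.5672 0.1398 0.1714]
scene [335.2879046  272.29471891] 587
side [439.34057971 142.50120773] 4140
cap [0.63662707 0.08182584 0.2082216 ] 0.18316789563693756 tub [0.09700534 0.03294018]
scene 0.06 268.15652431557595 291.6645452033817
scene 0.12 272.7540511900918 307.8859120324571
side 0.06 379.7140162002095 172.77938383111444
side 0.12 378.4406688910879 205.3256262831104
```

View pics/s5.png

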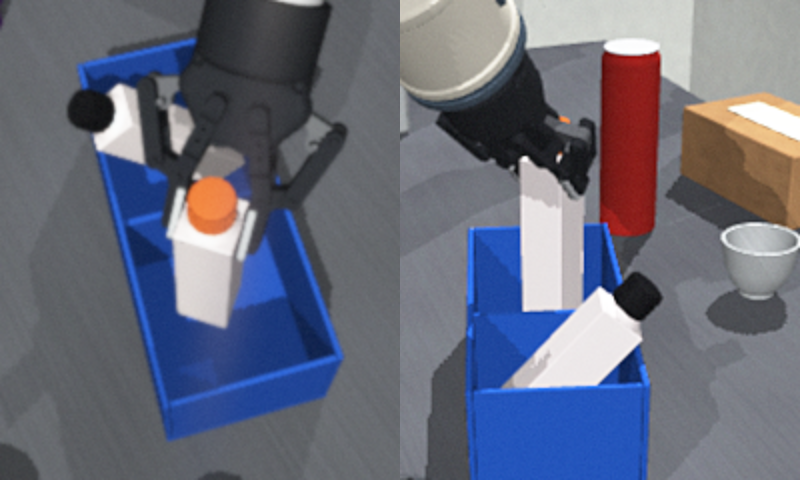

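The flask looks vertical in the side view (edges at crop columns 522 and 583), over the middle of the orange bay. The gripper is clear of the empty flask. I'm lowering, with the last part slow.

Emit:
drive_tool(series=[[0,0,0,0.05,0.2,-1,255],[0,0,0,0.05,0.2,-1,255],[0,0,0,0.05,0.2,-1,255],[0,0,0,0.05,0.2,-1,255],[0,0,0,0,0,0,255]])

```text
time: 7.62
position: [0.5703, 0.1489, 0.1322]
eef_rot: [179.9, -41.8, 40.2]
force: [-0.2, -0.1, -1.7]
finger_gap: 0.0392
gripper_force: 61.3
```

Emit:
drive_tool(series=[[0,0,0,0,0,-0.3,255],[0,0,0,0,0,-0.3,255],[0,0,0,0,0,0,255]])

```text
time: 8.0
position: [0.5704, 0.1482, 0.1266]
eef_rot: [179.8, -41.9, 40.2]
force: [0.0, 0.6, -1.5]
finger_gap: 0.0394
gripper_force: 61.3
```

```bash
python3 rem.py
```

```text
[ -7.9  30.9 119.5  92.6  29.7 -42.6]
turn left [ 0.19  0.04 -0.07]
tub now [0.015  0.0784 0.1266] shift cm [-1.69 -0.08  0.04] [ 0.   0.6 -1.5] [0.5704 0.1482 0.1266]
```

Emit:
drive_tool(series=[[0,0,0,0,0,-0.25,255],[0,0,0,0,0,-0.2,255],[0,0,0,0,0,0,255]])

```text
time: 8.38
position: [0.5703, 0.1482, 0.1219]
eef_rot: [179.8, -41.9, 40.2]
force: [-0.4, 0.3, -1.6]
finger_gap: 0.0392
gripper_force: 61.3
```

Emit:
drive_tool(series=[[0,0,0,0,0,-0.2,255],[0,0,0,0,0,0,255]])

```text
time: 8.62
position: [0.5707, 0.1483, 0.1208]
eef_rot: [179.7, -42.0, 40.3]
force: [-4.7, -2.9, 13.1]
finger_gap: 0.039
gripper_force: 63.2
```

Emit:
drive_tool(series=[[0,0,0,0,0,-0.2,255],[0,0,0,0,0,0,255]])

```text
time: 8.88
position: [0.5718, 0.1489, 0.1207]
eef_rot: [179.7, -42.3, 40.3]
force: [-7.9, -4.5, 36.6]
finger_gap: 0.0391
gripper_force: 66.0
```

Contact came at z = 0.121 (expected 0.117). I'm unloading the push, then opening.

Emit:
drive_tool(series=[[0,0,0,0,0,0.2,255],[0,0,0,0,0,0,255]])

```text
time: 9.12
position: [0.5708, 0.1483, 0.1208]
eef_rot: [179.7, -42.0, 40.3]
force: [-2.5, -2.3, 11.1]
finger_gap: 0.039
gripper_force: 63.1
```

Emit:
drive_tool(series=[[0,0,0,0,0,0,120],[0,0,0,0,0,0,90],[0,0,0,0,0,0,60],[0,0,0,0,0,0,30],[0,0,0,0,0,0,0]])

```text
time: 9.75
position: [0.5704, 0.1482, 0.1201]
eef_rot: [179.7, -41.9, 40.3]
force: [0.3, 0.8, -0.1]
finger_gap: 0.0857
gripper_force: 0.0
```

```bash
python3 rem.py; python3 - <<'E'
from plant import imaging
from h import *
d={n:imaging.camera(n) for n in("scene","side")}
cv2.imwrite("pics/s6.png",np.hstack([cv2.resize(d["scene"]["img"][170:410,230:430,::-1],(400,480)),cv2.resize(d["side"]["img"][60:300,250:450,::-1],(400,480))]))
E
```

```text
[ -7.9  31.8 119.7  94.6  29.8 -45. ]
turn left [ 0.2   0.05 -0.08]
tub now [0.015  0.0785 0.1201] shift cm [-1.69 -0.08  0.69] [ 0.3  0.8 -0.1] [0.5704 0.1482 0.1201]
```

View pics/s6.png

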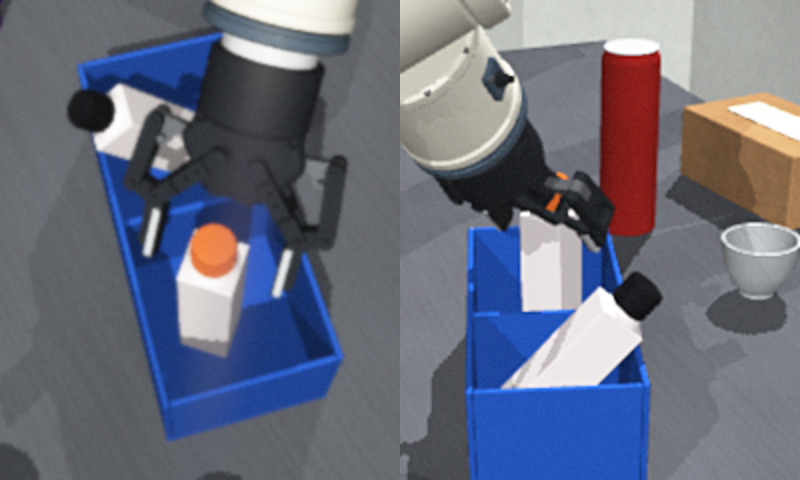

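The flask stands upright and free between the open fingers, with its cap at crop (214,250), and the empty flask is unmoved. I'm retreating straight back along the tool.

Emit:
drive_tool(series=[[0,0,0,-0.65,-0.55,0.95,0],[0,0,0,-1.3,-1.1,1.9,0],[0,0,0,-1.3,-1.1,1.9,0],[0,0,0,-1.3,-1.1,1.9,0],[0,0,0,-1.3,-1.1,1.9,0]])

```text
time: 10.48
position: [0.5113, 0.0984, 0.2061]
eef_rot: [179.8, -41.9, 40.3]
force: [0.1, -0.6, 0.2]
finger_gap: 0.0855
gripper_force: 0.0
```

Emit:
drive_tool(series=[[0,0,0,-0.9,-0.7,1.9,0],[0,0,0,-0.9,-0.7,1.9,0],[0,0,0,0,0,0,0],[0,0,0,0,0,0,0]])

```text
time: 10.98
position: [0.494, 0.0848, 0.2433]
eef_rot: [179.7, -41.9, 40.2]
force: [-0.2, -0.0, -0.7]
finger_gap: 0.0851
gripper_force: 0.0
```

```bash
python3 - <<'E'
from plant import imaging
from h import *
import pickle
d={n:imaging.camera(n) for n in("scene","side")}; o=pickle.load(open("c0.pkl","rb"));pts=[]
for n,g in(("scene",(336,296)),("side",(330,155))):
    c=d[n];H,S,V=cv2.split(cv2.cvtColor(c["img"],cv2.COLOR_RGB2HSV))
    m=((H>3)&(H<22)&(S>110)&(V>90)).astype(np.uint8);_,p,a=blob(m,g);pts.append(p);print(n,p,a)
X,e=tri(d["scene"],pts[0],d["side"],pts[1]); print("cap",X,e)
for n in d:
    c=d[n]
    q=np.linalg.inv(c["T"])@[X[0],X[1],.005,1]; print(n,"foot if vertical",c["cx"]+c["fx"]*q[0]/-q[2],c["cy"]-c["fy"]*q[1]/-q[2])
w=slice(190,250),slice(350,385) # black cap, side
print("black cap px",[np.argwhere(k["side"]["img"][w].max(2)<45).mean(0).round(2) for k in(o,d)])
cv2.imwrite("pics/s7.png",np.hstack([cv2.resize(d["scene"]["img"][170:410,230:430,::-1],(400,480)),cv2.resize(d["side"]["img"][60:300,250:450,::-1],(400,480))]))
E
```

```text
scene [336.55828221 294.1002045 ] 489
side [325.16564417 154.84355828] 326
cap [0.56245195 0.14117648 0.16869631] 0.0007317516369664101
scene foot if vertical 334.8784223511992 333.82356622328945
side foot if vertical 326.42400075864504 238.91905173446327
black cap px [array([17.68, 18.35]), array([17.69, 18.25])]
```

View pics/s7.png

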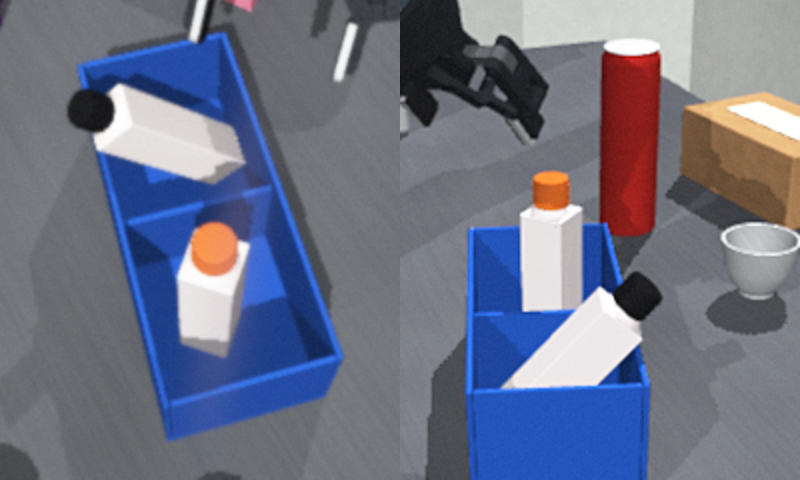

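The orange-capped flask stands upright on the floor. Its cap centre is at z 0.169 (about 0.165 expected), and the foot appears right below it. The black-capped flask hasn't moved and the gripper is clear, so I'm handing in.

```bash
python3 -c "
from plant import r
print(r.close_job())"
```

```text
the job is handed in; nothing more can be done
None
```

The job is handed in (no verdict was returned): my last pictures show the orange-capped flask standing upright and released on the tub floor, the black-capped one still leaning where it was, and the gripper clear, at about 11 s of the 35 s allowed.

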